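# Rake heaped glue blocks into one even layer on a slatted drying rack

### The arm

A 7-joint arm with a two-finger parallel gripper is mounted at the origin on the work surface; the furniture and walls round the work are solid. World frame = base frame: x ahead of the robot, y to its left, z up, the work surface at z = 0. Lengths are in m, angles in rad, forces in N, time in s.
With the tool pointing down it reaches from about 0.425 to 0.825 m from the base axis. Payload 3.6 kg.
Tool frame: the origin (TCP) lies midway between the tips of the shut fingers; the grasp point (between the pads) lies 19 mm behind it; z points along the fingers, y is the line along which they close (so a half turn about z gives the same grasp; the last joint's range is limited). The gripper opens to 93 mm and grips with 3 to 60 N. Pads are 15 mm wide; open, the fingers measure 128 mm over their backs; the gripper's body (75 mm by 188 mm) begins 65 mm behind the grasp point.
Start: joints at [1.099, 0.615, -0.013, 1.423, 0.008, 1.103, -0.04], TCP at [0.28, -0.587, 0.219] pointing down, gripper open.
Joint ranges: [-3.12, 3.12], [-0.3, 2.06], [-1.34, 1.32], [0.26, 2.42], [-1.36, 4.5], [0.01, 1.98], [-2.84, 2.84]. Speed limits (rad/s): [2.79, 2.79, 3.14, 3.14, 3.14, 3.14, 3.14].

### API

Orientations are given as [roll, pitch, yaw] about the fixed x, y, z axes, in that order (R = Rz(yaw) Ry(pitch) Rx(roll)).
In Python, from station import arm gives the robot as it stands. The module is installed in compiled form; this text tells all that it offers.
- The arm moves only by the tool move_arm, never from a script. Its argument "series" is a list of rows, each a list of 3 entries, a list of its own where there are three numbers: the shift along the tool's x, y, z in mm, then the turn about the tool's z in rad, then the opening, from 0 (shut) to 1 (fully open). In form: [[[dx, dy, dz], roll, grip], ...]. A call has 1 to 8 rows; each row shifts and turns the commanded pose from where the row before left it, along the tool's axes as they then stand; what a row does not reach is not made up. A row lasts 1/10 s, in which the tool goes at most 50 mm and 8.59 degrees, less where a joint would pass 70% of its speed; a pose out of reach is approached as far as the arm can. A call is refused whole if a number of a shift passes 50 or a number of a turn 0.15, either way. A call with a gripper value outside its range is refused whole. The fingers move at their own pace and stop on an object; "squeeze" is the grip in N (left out, the last holds). Time passes only in rows, so rows that do not move let the fingers close. It gives the time, the measured TCP pose, the force, the opening and the grip force at its end, in the units of the state.
- arm.read_state(): the state, without advancing time (a new reading comes with each control period).
- arm.grab_frame(name): name is "scene" or "top"; returns a dict with "color" (400x640x3 uint8, blue, green, red), "depth" (400x640 float32, m along the optical axis (not along the pixel's ray), 0 where there is no reading), "K" (3x3 intrinsics, pixels), "extrinsics" (4x4, takes a point from camera to world coordinates). Camera axes: x right, y up, looking along -z (the intrinsics and any distortion apply to the point x, -y, -z); pixel columns grow to the right and rows downward; lengths in m; the calibration is good to about 2 mm. A picture is of the moment at which its call begins.
- arm.hand_in(): hands the job in; it is judged then, once.
The state is a dict: "clock": time; "qpos": joint angles; "qd": joint speeds; "joint_torque": joint torques, N m; "eef_pos": TCP position; "ee_rot": TCP orientation; "contact_force": force on the tool from outside, world axes, zero at the start; "moment": the same for the moment, N m; "finger_gap": finger opening in m; "grasp_force": force on a finger pad.
Only numpy, scipy, OpenCV 4.12 (cv2) and the standard library are available. Lean on these libraries where they do the work, as an engineer would, in place of code of your own. Each camera call takes 0.05 s, during which the arm holds its last target. There are 200 camera calls.

### The job

Eight wooden glue blocks lie bunched and heaped at the right-hand end of the slatted drying rack: spread them with the comb rake into one even layer, none on top of another. Let the teeth down into the grooves between the laths, in the gap behind the front row, until they rest on the groove floors, and with the teeth running lightly on the groove floors rake that row to the empty left third; then rake the two tall blocks down off the end row into the cleared middle third, leaving the end row in the right third. Feel for the grooves with a light hand, never forcing the rake onto the laths, move the blocks only with the rake, leave the other things alone, and set the rake back in its slotted block.

Things in the scene. Friction and masses are not known exactly. Their poses are not given: they have to be found in the camera images.
- rack: fixed wooden drying rack, a low frame 208 x 244 mm outside (x, y), 184 x 220 mm inside, walls 28 mm high, plywood floor at z = 6 mm. Origin: centre of its underside, on the table. y runs along the grooves from the heaped right-hand end (-y) to the empty left end (+y).
- rack_mid (a point): a point of the frame at the rack's middle, at lath-top height (rack z 14 mm). A grid of seven dark laths along y lies on the floor, tops here: laths 13 mm wide, 24 mm pitch, so six grooves 11 mm wide, 8 mm deep, at x = -60, -36 .. 60 mm if the grid lies central and straight; open for |y| < 92 mm (battens beyond).
- rack_left (a point): a point of the frame: middle of its left end wall (rack y 116 mm), at the wall's top. The grid is loose in the frame: it lies up to 8 mm to either side (x) and up to 0.05 rad askew about the rack's middle, differently each time, and no pose listed tells it. It sits stiffly: under 10 N sideways does not shift it. The laths are thin: at most 20 N from the rake.
- rake: comb rake, 0.22 kg, upright in its block. Six blunt, square-cut round steel teeth 8 mm thick in a row along x (x = -60, -36 .. 60 mm), 36 mm long below a wooden bar 138 x 18 x 14 mm. Origin: middle of the row at the tooth tips; z up to the handle.
- rake_grip (a point): centre of the rake's dark wooden handle bar, 92 mm above the tooth tips: 104 mm long (x), 22 mm thick (y, grip across this), 26 mm high, carried by two thin risers at x = -36 and 36 mm.
- rake_block: fixed slotted wooden holder 170 x 60 x 48 mm, left of the rack. Origin: centre of its underside; slot along x through the centre, 15 mm wide, 142 mm long, floor at z = 8 mm. Parked, the rake's bar sits on its top with the teeth in the slot: the rake's origin is 12 mm above the block's, axes parallel (either way round).
- low_1: a low wooden glue block 36 x 32 x 16 mm (x, y, z) with a small screw hole, about 22 g; origin at its centre. One of the three of the end row, nearest the right-hand end (rack y about -74 mm).
- low_2: a low wooden glue block 36 x 32 x 16 mm (x, y, z) with a small screw hole, about 22 g; origin at its centre. One of the three of the end row, nearest the right-hand end (rack y about -74 mm).
- low_3: a low wooden glue block 36 x 32 x 16 mm (x, y, z) with a small screw hole, about 22 g; origin at its centre. One of the three of the end row, nearest the right-hand end (rack y about -74 mm).
- low_4: a low wooden glue block 36 x 32 x 16 mm (x, y, z) with a small screw hole, about 22 g; origin at its centre. One of the three of the front row (rack y about -4 mm), 20 mm or more clear of the end row.
- low_5: a low wooden glue block 36 x 32 x 16 mm (x, y, z) with a small screw hole, about 22 g; origin at its centre. One of the three of the front row (rack y about -4 mm), 20 mm or more clear of the end row.
- low_6: a low wooden glue block 36 x 32 x 16 mm (x, y, z) with a small screw hole, about 22 g; origin at its centre. One of the three of the front row (rack y about -4 mm), 20 mm or more clear of the end row.
- tall_1: a tall wooden glue block 36 x 38 x 32 mm (x, y, z), about 40 g; origin at its centre. Starts lying across two blocks of the end row.
- tall_2: a tall wooden glue block 36 x 38 x 32 mm (x, y, z), about 40 g; origin at its centre. Starts lying across two blocks of the end row.
- tape_measure: bystander: yellow pocket tape measure, 35 x 93 x 66 mm; origin under its centre
- pencil: bystander: flat red carpenter's pencil 178 mm long, lying between rack and rake block; origin under its middle
- grease_tin: bystander: round white tin, 73 mm across, 41 mm high; origin under its centre
- sanding_block: bystander: sanding block 62 x 111 x 32 mm; origin under its centre
- glue_bottle: bystander: upright white bottle with a red tip, 60 mm across, 174 mm high; origin under its centre
There are look-alikes about, which are no part of the job. Leave any yellow look-alike of the low_5 alone.

How it is judged:
By the outcome, as a careful person would: the job done as asked, in the order asked, and still so for the second after the job is handed in, with the robot touching nothing.
It also fails if it takes over 72 s, if anything falls off the work surface, if the arm or the gripper's body presses on something with over 40 N, if the wrist force passes 120 N, or if a joint passes its speed limit or range.

## Working session

There is one attempt and no reset: what is moved stays moved. The work goes in short steps, Python scripts to look and compute and a tool call to move; the robot and the scene stay as the last step left them, time stands still between calls to the robot, and variables do not carry over. Pictures are saved under pics/ and viewed, at most 10 in all, crops included, and the job is handed in when it is done.

Besides the shell and the picture viewer there is one more tool, called after "Request:" by a JSON object that holds its "name" and its "arguments". move_arm: Moves the arm, as the interface text tells. Its arguments: {"type":"object","properties":{"series":{"type":"array","items":{"type":"array"}},"squeeze":{"type":"number"}},"required":["series"]}

```bash
mkdir -p pics; cat > h.py <<'E'
import numpy as np, cv2
from station import arm
def world(f):
    d=f["depth"];K=f["K"];v,u=np.mgrid[0:d.shape[0],0:d.shape[1]]
    x=(u-K[0,2])/K[0,0]*d;y=(v-K[1,2])/K[1,1]*d
    P=np.stack([x,-y,-d,np.ones_like(d)],-1)@f["extrinsics"].T
    P=P[...,:3];P[d==0]=np.nan
    return P
E
python3 - <<'E'
from h import *
s=arm.read_state();print({k:np.round(v,3).tolist() for k,v in s.items()})
for n in("top","scene"):
    f=arm.grab_frame(n);cv2.imwrite(f"pics/{n}0.png",f["color"]);np.savez(f"{n}0.npz",**f)
    print(n,f["K"].tolist(),np.round(f["extrinsics"],3).tolist(),[k for k in f])
E
```

```text
{'clock': 0.0, 'qpos': [1.1, 0.616, -0.013, 1.425, 0.008, 1.103, -0.04], 'qd': [0.002, 0.0, -0.0, 0.0, -0.002, 0.001, 0.0], 'joint_torque': [0.0, -45.892, 0.209, -16.574, -0.061, 0.02, 0.0], 'eef_pos': [0.279, -0.586, 0.217], 'ee_rot': [-3.139, 0.0, 0.445], 'contact_force': [0.08, 0.568, -0.592], 'moment': [0.018, 0.022, 0.005], 'grasp_force': 0.0, 'finger_gap': 0.093}
top [[473.2525201258771, 0.0, 317.6372389612676], [0.0, 473.2525201258771, 195.9566040548211], [0.0, 0.0, 1.0]] [[0.002, 0.994, -0.108, 0.443], [-1.0, 0.003, 0.009, -0.05], [0.01, 0.108, 0.994, 1.302], [0.0, 0.0, 0.0, 1.0]] ['color', 'depth', 'K', 'extrinsics']
scene [[430.3430694895788, 0.0, 316.6227229180552], [0.0, 430.3430694895788, 201.27234507868164], [0.0, 0.0, 1.0]] [[-0.784, 0.436, -0.442, 0.071], [-0.621, -0.573, 0.535, 0.546], [-0.02, 0.694, 0.72, 0.889], [0.0, 0.0, 0.0, 1.0]] ['color', 'depth', 'K', 'extrinsics']
```

View pics/top0.png

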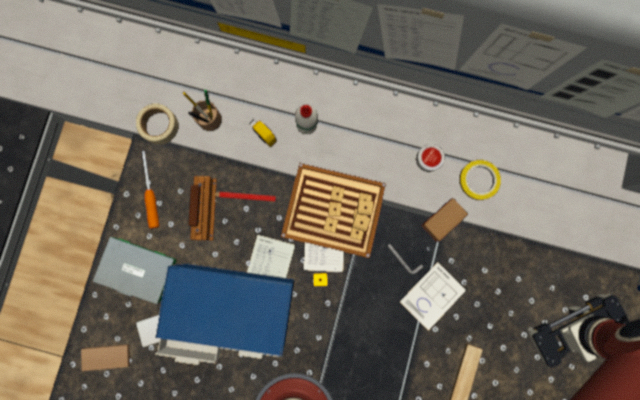

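View pics/scene0.png

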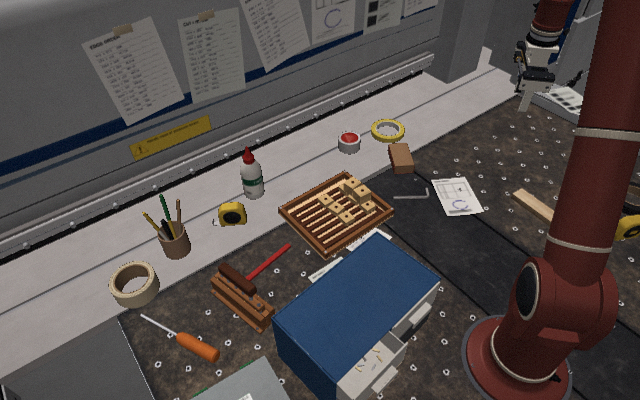

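Top view: rack at about (335,210), rake in its block at (203,207), pencil (245,196), tape (263,132), bottle (307,117), tin (431,157), sanding block (446,220). The yellow look-alike block is at (320,280). The only candidate for the rake is the one with the dark handle at (197,207); the orange screwdriver (150,200) and the red pencil are not it. Next I rectify both views onto known planes for measuring and a close check.

```bash
cat >> h.py <<'E'
def proj(f,P):
    E=np.linalg.inv(f["extrinsics"]);p=P@E[:3,:3].T+E[:3,3]
    K=f["K"];return np.stack([K[0,0]*p[...,0]/-p[...,2]+K[0,2],K[1,1]*-p[...,1]/-p[...,2]+K[1,2]],-1)
def ortho(f,c,yaw,z,hx,hy,mm=0.5):
    """rectify plane z about c; columns = local -y.. so left end at left; rows = local x downward decreasing"""
    a=np.arange(hx,-hx,-mm*1e-3);b=np.arange(hy,-hy,-mm*1e-3)
    X,Y=np.meshgrid(a,b,indexing='ij');cs,sn=np.cos(yaw),np.sin(yaw)
    P=np.stack([c[0]+cs*X-sn*Y,c[1]+sn*X+cs*Y,np.full_like(X,z)],-1)
    m=proj(f,P).astype(np.float32);return cv2.remap(f["color"],m[...,0],m[...,1],cv2.INTER_CUBIC)
E
python3 - <<'E'
from h import *
F={n:dict(np.load(f"{n}0.npz")) for n in("top","scene")}
for n,f in F.items():
    P=world(f);hsv=cv2.cvtColor(f["color"],cv2.COLOR_BGR2HSV)
    Z=P[...,2]
    for nm,px in dict(top=[(335,210),(203,207),(197,207),(360,207)],scene=[(336,212),(240,293),(238,278),(352,190)])[n] and zip("rack block handle heap".split(),dict(top=[(335,210),(203,207),(197,207),(360,207)],scene=[(336,212),(240,293),(238,278),(352,190)])[n]):
        print(n,nm,np.round(P[px[1],px[0]],3))
    # rack wall points: brown saturated and z 0.02..0.034
    m=(hsv[...,1]>90)&(hsv[...,0]<22)&(Z>0.018)&(Z<0.036)
    k,l,st,c=cv2.connectedComponentsWithStats(m.astype(np.uint8))
    for i in np.argsort(-st[1:,4])[:3]+1:
        q=P[l==i][:,:2].astype(np.float32);r=cv2.minAreaRect(q*1000);print(n,'wall?',st[i],r)
    m=(hsv[...,0]<22)&(hsv[...,1]>70)&(Z>0.04)&(Z<0.12)
    k,l,st,c=cv2.connectedComponentsWithStats(m.astype(np.uint8))
    for i in np.argsort(-st[1:,4])[:4]+1:
        q=P[l==i];r=cv2.minAreaRect(q[:,:2].astype(np.float32)*1000);print(n,'tall',st[i],r,np.percentile(q[:,2],[5,50,95]).round(3))
E
```

```text
top rack [ 0.543 -0.109  0.032]
top block [0.549 0.242 0.049]
top handle [0.543 0.242 0.114]
top heap [ 0.549 -0.173  0.061]
top wall? [ 281  164  104   93 1325] ((545.0621948242188, -104.14056396484375), (244.53076171875, 205.3450469970703), 76.61038208007812)
top wall? [422 199  45  42 824] ((520.3148803710938, -406.0599670410156), (62.651451110839844, 108.12263488769531), 42.57942199707031)
top wall? [144 189  15  39 382] ((548.5753784179688, 389.94622802734375), (106.12474060058594, 28.833740234375), 10.082989692687988)
top tall [ 188  176   23   64 1141] ((548.6214599609375, 251.56964111328125), (44.28137969970703, 169.20237731933594), 88.34689331054688) [0.044 0.059 0.118]
top tall [352 200  21  31 421] ((529.8764038085938, -180.79417419433594), (40.847476959228516, 78.71820831298828), 75.17144012451172) [0.055 0.062 0.066]
top tall [138 104  37  35 304] ((782.1329345703125, 376.1493835449219), (94.161376953125, 96.44389343261719), 1.5908828973770142) [0.042 0.047 0.052]
top tall [190 101  29  27 269] ((799.240234375, 240.69439697265625), (67.39273834228516, 63.997928619384766)
[... 504 characters left out ...]
391.88885498046875), (106.6411361694336, 27.563566207885742), 9.977863311767578)
scene tall [ 210  262   64   61 1514] ((544.5917358398438, 251.96548461914062), (43.79051971435547, 171.09312438964844), 88.36905670166016) [0.045 0.06  0.118]
scene tall [493 322  66  57 968] ((-1.601165771484375, 27.808300018310547), (69.1416244506836, 123.01175689697266), 86.60151672363281) [0.065 0.092 0.117]
scene tall [156 218  32  33 508] ((794.3134155273438, 242.67698669433594), (66.4254150390625, 69.2599868774414), 70.6723403930664) [0.043 0.065 0.099]
scene tall [343 177  29  26 408] ((525.7005004882812, -180.0220184326172), (43.03676223754883, 80.85552215576172), 75.77257537841797) [0.043 0.06  0.064]
```

```bash
cat > grid.py <<'E'
from h import *
from scipy.optimize import differential_evolution
def R(c,yaw,x,y,z):
    cs,sn=np.cos(yaw),np.sin(yaw);return np.stack([c[0]+cs*x-sn*y,c[1]+sn*x+cs*y,np.full(np.shape(x),z)],-1)
def gridfit(f,c,yaw,ys,cam):
    g=cv2.cvtColor(f["color"],cv2.COLOR_BGR2GRAY).astype(np.float32)
    def smp(P):
        m=proj(f,P).astype(np.float32);return cv2.remap(g,m[...,0],m[...,1],cv2.INTER_CUBIC)
    def cost(p):
        a=[];b=[]
        xl=(np.arange(-3,4)*.024)[:,None]+np.array([-.004,0,.004])
        xg=(np.arange(-2.5,3)*.024)[:,None]+(np.array([-.003,0,.003]) if cam=="top" else np.array([.001,.003]))
        for x,z,o in((xl,.014,a),(xg,.006,b)):
            X,Y=np.meshgrid(x.ravel(),ys,indexing='ij')
            cs,sn=np.cos(p[1]),np.sin(p[1])
            o.append(smp(R(c,yaw,cs*X-sn*Y+p[0]*1e-3,sn*X+cs*Y,z)))
        return float(np.mean(a)-np.mean(b))
    r=differential_evolution(cost,[(-10,10),(-.07,.07)],seed=1,popsize=20,maxiter=60);return r.x,r.fun
E
python3 - <<'E'
from grid import *
rk=dict(top=(.5448,-.1041),scene=(.5425,-.104));yaw=-.234
O=[]
for n in("top","scene"):
    f=dict(np.load(f"{n}0.npz"));c=rk[n]
    print(n,gridfit(f,c,yaw,np.arange(.022,.09,.002),n))
    i=ortho(f,c,yaw,.014,.115,.128,.65);b=ortho(f,(.547,.252),-.029,.048,.1,.06,.65)
    j=np.zeros((i.shape[0]+b.shape[0],i.shape[1],3),np.uint8);j[:i.shape[0]]=i;j[i.shape[0]:,:b.shape[1]]=b
    O.append(j[:, :395])
    P=world(f);m=(P[...,0]>.38)&(P[...,1]>-.3)&(P[...,1]<.35)&(P[...,0]<.7)
    print('zmax corridor',np.nanmax(P[...,2][m]))
    m=(P[...,2]>.098)&(P[...,2]<.14)&(abs(P[...,0]-.547)<.1)&(abs(P[...,1]-.252)<.05)
    q=P[m];print('handle',cv2.minAreaRect(q[:,:2].astype(np.float32)*1000),np.percentile(q[:,2],[10,50,90]))
    m=(P[...,0]<.45)&(P[...,0]>.1)&(P[...,1]>-.02)&(P[...,1]<.4);print('box z',np.nanpercentile(P[...,2][m],95),P[...,0][m&(P[...,2]>.08)].max())
    # talls in rack frame
    cs,sn=np.cos(yaw),np.sin(yaw);d=P[...,:2]-c;L=np.stack([cs*d[...,0]+sn*d[...,1],-sn*d[...,0]+cs*d[...,1]],-1)
    ins=(abs(L[...,0])<.09)&(abs(L[...,1])<.108)
    for lo,hi in((.055,.07),(.026,.036)):
        m=ins&(P[...,2]>lo)&(P[...,2]<hi);q=L[m]*1000
        for y0,y1 in((-110,-38),(-38,60)):
            s=q[(q[:,1]>y0)&(q[:,1]<y1)]
            if len(s)>5:print(lo,(y0,y1),len(s),np.percentile(s,[2,50,98],axis=0).round(0).tolist())
cv2.imwrite("pics/or0.png",np.hstack(O))
E
```

```text
top (array([-2.75033047, -0.01479246]), np.float64(-108.33525848388672))
zmax corridor 0.1710235760057761
handle ((548.4144287109375, 251.56784057617188), (23.332225799560547, 101.41357421875), 88.11064147949219) [0.10966652 0.11587526 0.11922656]
box z 0.16737570811045088 0.4014787586747256
0.055 (-110, -38) 398 [[-34.0, -96.0], [1.0, -78.0], [40.0, -59.0]]
0.026 (-110, -38) 211 [[-60.0, -90.0], [-36.0, -72.0], [62.0, -57.0]]
0.026 (-38, 60) 445 [[-55.0, -17.0], [4.0, -1.0], [61.0, 15.0]]
scene (array([-2.68457416, -0.01703814]), np.float64(-138.64015197753906))
zmax corridor 0.1694552419551666
handle ((544.1592407226562, 252.6142120361328), (22.598506927490234, 103.6939926147461), 87.95062255859375) [0.10469162 0.11584776 0.11832574]
box z 0.16656342757684237 0.39773118533245944
0.055 (-110, -38) 296 [[-37.0, -97.0], [-3.0, -76.0], [37.0, -58.0]]
0.026 (-110, -38) 194 [[-63.0, -91.0], [-37.0, -65.0], [58.0, -56.0]]
0.026 (-38, 60) 366 [[-59.0, -17.0], [-2.0, 1.0], [59.0, 16.0]]
```

View pics/or0.png

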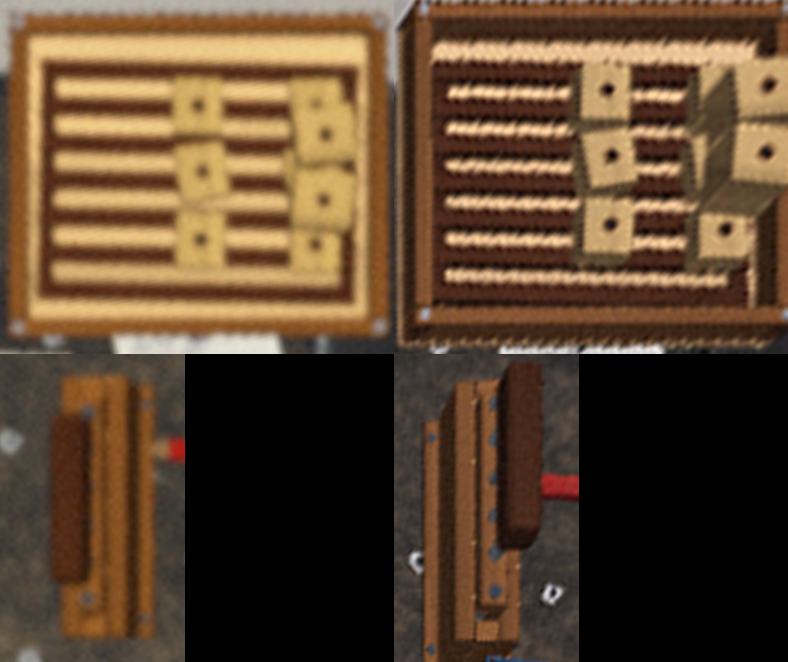

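The rectified views (top camera left, scene camera right) show the laths: both fits put the grid at about -2.7 mm in x, askew -0.016 rad (grid yaw about -0.250). The front row is at columns 175-228, the end row with the two talls at 285-355. The crop confirms the dark-handled comb rake in its block. I start the reach now.

Request:
{"name": "move_arm", "arguments": {"series": [[[0, 0, 0], 0.12, 1], [[0, 0, 0], 0.12, 1], [[0, 0, 0], 0.12, 1], [[0, 0, 0], 0.115, 1], [[40, -28, 0], 0, 1], [[40, -28, 0], 0, 1], [[40, -28, 0], 0, 1], [[40, -28, 0], 0, 1]], "squeeze": 30}}

```text
clock: 0.9
eef_pos: [0.4442, -0.4781, 0.2181]
ee_rot: [-3.141, 0.001, -0.03]
contact_force: [0.6, -0.9, -0.3]
finger_gap: 0.093
grasp_force: 0.0
```

Request:
{"name": "move_arm", "arguments": {"series": [[[40, -28, 0], 0, 1], [[40, -28, 0], 0, 1], [[0, -49, 0], 0, 1], [[0, -49, 0], 0, 1], [[0, -49, 0], 0, 1], [[0, -49, 0], 0, 1], [[0, -49, 0], 0, 1], [[0, -49, 0], 0, 1]]}}

```text
clock: 1.7
eef_pos: [0.533, -0.1301, 0.2184]
ee_rot: [-3.141, 0.001, -0.03]
contact_force: [0.6, -0.0, -0.0]
finger_gap: 0.0929
grasp_force: 0.0
```

Request:
{"name": "move_arm", "arguments": {"series": [[[0, -49, 0], 0, 1], [[0, -49, 0], 0, 1], [[0, -49, 0], 0, 1], [[0, -49, 0], 0, 1], [[0, -49, 0], 0, 1], [[0, -49, 0], 0, 1], [[0, -49, 0], 0, 1], [[0, 0, 0], 0, 1]]}}

```text
clock: 2.5
eef_pos: [0.5413, 0.2214, 0.2178]
ee_rot: [-3.135, 0.002, -0.016]
contact_force: [-1.2, 0.7, -0.1]
finger_gap: 0.0932
grasp_force: 0.0
```

Request:
{"name": "move_arm", "arguments": {"series": [[[4, -30, 0], 0, 1], [[0, 0, 0], 0, 1], [[0, 0, 0], 0, 1]]}}

```text
clock: 2.8
eef_pos: [0.5483, 0.2402, 0.2181]
ee_rot: [3.141, 0.001, -0.029]
contact_force: [0.9, -0.9, 0.5]
finger_gap: 0.093
grasp_force: 0.0
```

Request:
{"name": "move_arm", "arguments": {"series": [[[-2, -12, 30], 0, 1], [[0, 0, 40], 0, 1], [[0, 0, 35], 0, 1], [[0, 0, 20], 0, 1], [[0, 0, 8], 0, 1], [[0, 0, 0], 0, 1]]}}

```text
clock: 3.4
eef_pos: [0.5469, 0.2508, 0.0849]
ee_rot: [3.14, 0.002, -0.032]
contact_force: [0.1, -0.1, 0.1]
finger_gap: 0.0933
grasp_force: 0.0
```

Request:
{"name": "move_arm", "arguments": {"series": [[[0, 0, 0], 0, 0.5], [[0, 0, 0], 0, 0.3], [[0, 0, 0], 0, 0.1], [[0, 0, 0], 0, 0.1], [[0, 0, 0], 0, 0.1]], "squeeze": 40}}

```text
clock: 3.9
eef_pos: [0.5473, 0.2527, 0.0862]
ee_rot: [-3.141, -0.001, -0.03]
contact_force: [0.3, 0.0, 0.5]
finger_gap: 0.0575
grasp_force: 0.0
```

Request:
{"name": "move_arm", "arguments": {"series": [[[0, 0, 0], 0, 0], [[0, 0, 0], 0, 0], [[0, 0, 0], 0, 0], [[0, 0, 0], 0, 0], [[0, 0, 0], 0, 0], [[0, 0, 0], 0, 0]]}}

```text
clock: 4.5
eef_pos: [0.5471, 0.2525, 0.0856]
ee_rot: [3.141, 0.0, -0.03]
contact_force: [-0.6, 0.3, -0.8]
finger_gap: 0.022
grasp_force: 40.0
```

Request:
{"name": "move_arm", "arguments": {"series": [[[0, 0, -15], 0, 0], [[0, 0, -35], 0, 0], [[0, 0, -45], 0, 0], [[0, 20, -5], 0, 0], [[0, 40, 0], 0, 0], [[0, 45, 0], 0, 0], [[0, 45, 0], 0, 0], [[0, 45, 0], 0, 0]]}}

```text
clock: 5.3
eef_pos: [0.5398, 0.0551, 0.1846]
ee_rot: [3.141, 0.002, -0.031]
contact_force: [1.1, -0.0, -1.9]
finger_gap: 0.0219
grasp_force: 40.0
```

Request:
{"name": "move_arm", "arguments": {"series": [[[0, 45, 0], 0, 0], [[0, 45, 0], 0, 0], [[0, 45, 0], 0, 0], [[0, 40, 0], 0, 0], [[-4, 22, 0], 0, 0], [[0, 0, 0], 0.11, 0], [[0, 0, 0], 0.11, 0], [[0, 0, 0], 0, 0]]}}

```text
clock: 6.1
eef_pos: [0.5299, -0.1397, 0.1845]
ee_rot: [3.141, 0.003, -0.251]
contact_force: [-0.3, 0.5, -1.3]
finger_gap: 0.0216
grasp_force: 40.0
```

Request:
{"name": "move_arm", "arguments": {"series": [[[0, 0, 0], 0, 0], [[0, 0, 0], 0, 0]]}}

```text
clock: 6.3
eef_pos: [0.5309, -0.139, 0.1852]
ee_rot: [3.142, 0.001, -0.248]
contact_force: [0.7, -0.0, -2.3]
finger_gap: 0.0216
grasp_force: 40.0
```

```bash
python3 - <<'E'
from grid import *
s=arm.read_state();print(s["eef_pos"],s["ee_rot"],s["contact_force"])
O=[]
tcp=s["eef_pos"];yw=s["ee_rot"][2]
for n in("top","scene"):
    f=arm.grab_frame(n);np.savez(f"{n}1.npz",**f);P=world(f)
    d=P[...,:2]-tcp[:2];cs,sn=np.cos(yw),np.sin(yw);L=np.stack([cs*d[...,0]+sn*d[...,1],-sn*d[...,0]+cs*d[...,1]],-1)*1000
    for z in(np.arange(-.025,.05,.025)):
        pass
    for lab,lo,hi in(("handle",.070,.105),("bar",.105,.13)):
        pass
    zt=tcp[2]-.0736
    i=ortho(f,tcp[:2],yw,zt+.050,.09,.09,.45);j=ortho(f,tcp[:2],yw,zt+.105,.09,.09,.45)
    O.append(np.hstack([i,j])[:, :800])
cv2.imwrite("pics/held.png",np.vstack([o[80:330] for o in O]))
E
```

```text
[ 0.53085631 -0.13896204  0.18522859] [ 3.14158064e+00  1.05919157e-03 -2.48286801e-01] [ 0.70273552 -0.01098165 -2.34627969]
```

View pics/held.png

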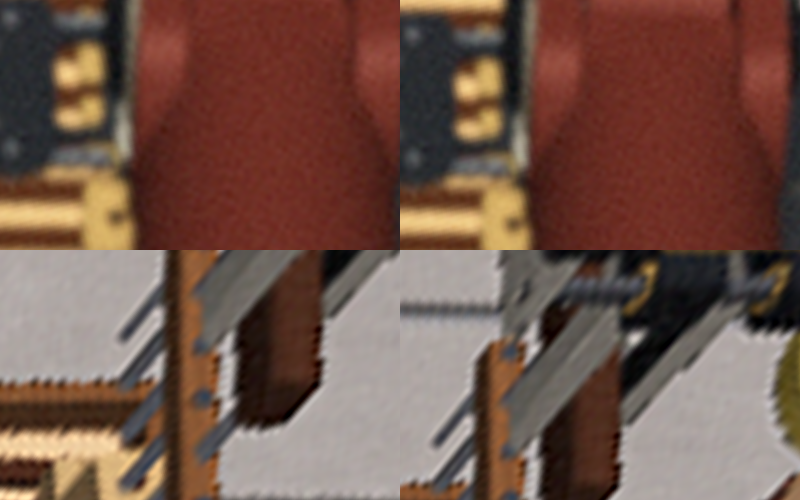

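The scene view (lower panels) shows the bar with tooth heads at columns 203, rows 345/398/450: the rake sits within about 0.5 mm of the tool centre, and relative to the fitted grid it is about 0.4 mm off at y -38. I lower it gently.

Request:
{"name": "move_arm", "arguments": {"series": [[[0, 0, 30], 0, 0], [[0, 0, 35], 0, 0], [[0, 0, 20], 0, 0], [[0, 0, 5], 0, 0], [[0, 0, 0], 0, 0]]}}

```text
clock: 6.9
eef_pos: [0.5312, -0.139, 0.0953]
ee_rot: [-3.142, 0.001, -0.25]
contact_force: [-0.0, -0.5, -1.7]
finger_gap: 0.022
grasp_force: 40.0
```

Request:
{"name": "move_arm", "arguments": {"series": [[[0, 0, 2], 0, 0], [[0, 0, 2], 0, 0], [[0, 0, 2], 0, 0], [[0, 0, 1], 0, 0], [[0, 0, 0], 0, 0]]}}

```text
clock: 7.4
eef_pos: [0.5313, -0.1391, 0.0888]
ee_rot: [-3.141, -0.0, -0.25]
contact_force: [0.6, -0.2, -2.2]
finger_gap: 0.0219
grasp_force: 40.0
```

Request:
{"name": "move_arm", "arguments": {"series": [[[0, 0, 1], 0, 0], [[0, 0, 1], 0, 0], [[0, 0, 0], 0, 0]]}}

```text
clock: 7.7
eef_pos: [0.5312, -0.1391, 0.0866]
ee_rot: [-3.142, 0.0, -0.25]
contact_force: [0.4, -0.4, -2.6]
finger_gap: 0.0217
grasp_force: 40.0
```

Request:
{"name": "move_arm", "arguments": {"series": [[[0, 0, 1], 0, 0], [[0, 0, 0], 0, 0]]}}

```text
clock: 7.9
eef_pos: [0.5312, -0.1391, 0.0855]
ee_rot: [-3.142, 0.0, -0.25]
contact_force: [-0.3, 0.5, -1.0]
finger_gap: 0.0215
grasp_force: 40.0
```

Request:
{"name": "move_arm", "arguments": {"series": [[[0, 0, 1], 0, 0], [[0, 0, 0], 0, 0]]}}

```text
clock: 8.1
eef_pos: [0.5312, -0.1391, 0.0846]
ee_rot: [-3.142, 0.0, -0.25]
contact_force: [-0.7, -0.9, -2.0]
finger_gap: 0.0217
grasp_force: 40.0
```

Request:
{"name": "move_arm", "arguments": {"series": [[[0, 0, 1], 0, 0], [[0, 0, 0], 0, 0]]}}

```text
clock: 8.3
eef_pos: [0.5312, -0.1391, 0.0836]
ee_rot: [-3.142, 0.0, -0.25]
contact_force: [-0.1, -0.6, -1.8]
finger_gap: 0.0219
grasp_force: 40.0
```

In the grooves (tips about 10 mm, below the lath tops). On to the floor.

Request:
{"name": "move_arm", "arguments": {"series": [[[0, 0, 1], 0, 0], [[0, 0, 1], 0, 0], [[0, 0, 0], 0, 0]]}}

```text
clock: 8.6
eef_pos: [0.5312, -0.1391, 0.0815]
ee_rot: [-3.142, 0.0, -0.25]
contact_force: [0.1, -0.1, -2.3]
finger_gap: 0.0217
grasp_force: 40.0
```

Request:
{"name": "move_arm", "arguments": {"series": [[[0, 0, 1], 0, 0], [[0, 0, 0], 0, 0]]}}

```text
clock: 8.8
eef_pos: [0.5312, -0.1391, 0.0806]
ee_rot: [-3.142, 0.0, -0.25]
contact_force: [0.0, 0.5, -1.6]
finger_gap: 0.0223
grasp_force: 40.0
```

Request:
{"name": "move_arm", "arguments": {"series": [[[0, 0, 0.5], 0, 0], [[0, 0, 0], 0, 0]]}}

```text
clock: 9.0
eef_pos: [0.5312, -0.1391, 0.0801]
ee_rot: [-3.142, 0.0, -0.25]
contact_force: [0.3, -0.4, -2.0]
finger_gap: 0.022
grasp_force: 40.0
```

Request:
{"name": "move_arm", "arguments": {"series": [[[0, 0, 0.5], 0, 0], [[0, 0, 0], 0, 0]]}}

```text
clock: 9.2
eef_pos: [0.5313, -0.1391, 0.0796]
ee_rot: [-3.142, 0.0, -0.25]
contact_force: [-0.6, -0.3, -1.8]
finger_gap: 0.0215
grasp_force: 40.0
```

Request:
{"name": "move_arm", "arguments": {"series": [[[0, 0, 0.5], 0, 0], [[0, 0, 0], 0, 0]]}}

```text
clock: 9.4
eef_pos: [0.5314, -0.1391, 0.0795]
ee_rot: [-3.141, -0.0, -0.25]
contact_force: [-1.5, 0.8, 1.2]
finger_gap: 0.0216
grasp_force: 40.0
```

Floor felt (about 3 N). Now rake along +y.

Request:
{"name": "move_arm", "arguments": {"series": [[[0, -3, 0], 0, 0], [[0, -4, 0], 0, 0], [[0, -4, 0], 0, 0], [[0, -4, 0], 0, 0], [[0, 0, 0], 0, 0]]}}

```text
clock: 9.9
eef_pos: [0.5356, -0.1242, 0.0795]
ee_rot: [-3.142, -0.001, -0.249]
contact_force: [0.3, -1.2, 2.2]
finger_gap: 0.0217
grasp_force: 40.0
```

Request:
{"name": "move_arm", "arguments": {"series": [[[0, -4, 0], 0, 0], [[0, -4, 0], 0, 0], [[0, -4, 0], 0, 0], [[0, -4, 0], 0, 0]]}}

```text
clock: 10.3
eef_pos: [0.5392, -0.1097, 0.0795]
ee_rot: [3.141, -0.001, -0.251]
contact_force: [-1.3, -4.8, 4.9]
finger_gap: 0.0216
grasp_force: 40.0
```

Request:
{"name": "move_arm", "arguments": {"series": [[[0, -4, -0.2], 0, 0], [[0, -4, 0], 0, 0], [[0, -4, 0], 0, 0], [[0, -4, 0], 0, 0], [[0, -4, 0], 0, 0]]}}

```text
clock: 10.8
eef_pos: [0.544, -0.0897, 0.0795]
ee_rot: [3.141, -0.0, -0.25]
contact_force: [-1.6, -5.1, 3.8]
finger_gap: 0.0222
grasp_force: 40.0
```

Request:
{"name": "move_arm", "arguments": {"series": [[[0, -4, 0], 0, 0], [[0, -4, 0], 0, 0], [[0, -4, 0], 0, 0], [[0, -4, 0], 0, 0], [[0, -4, 0], 0, 0]]}}

```text
clock: 11.3
eef_pos: [0.5488, -0.0704, 0.0795]
ee_rot: [3.141, 0.0, -0.25]
contact_force: [-1.2, -4.8, 5.1]
finger_gap: 0.0219
grasp_force: 40.0
```

Request:
{"name": "move_arm", "arguments": {"series": [[[0, -4, -0.2], 0, 0], [[0, -4, 0], 0, 0], [[0, -4, 0], 0, 0], [[0, -4, 0], 0, 0], [[0, -3, 0], 0, 0], [[0, 0, 0], 0, 0]]}}

```text
clock: 11.9
eef_pos: [0.5537, -0.0508, 0.0795]
ee_rot: [-3.141, 0.0, -0.249]
contact_force: [-1.2, -3.0, 3.4]
finger_gap: 0.0219
grasp_force: 40.0
```

```bash
python3 - <<'E'
from grid import *
f=arm.grab_frame("scene");g=arm.grab_frame("top")
a=ortho(f,(.5425,-.104),-.234,.03,.115,.128,.6);b=ortho(g,(.5448,-.1041),-.234,.03,.115,.128,.6)
o=np.hstack([b,a])[:,:800];cv2.imwrite("pics/raked.png",cv2.resize(o,(800,int(o.shape[0]*800/o.shape[1]))))
E
```

```text
(no output)
```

View pics/raked.png

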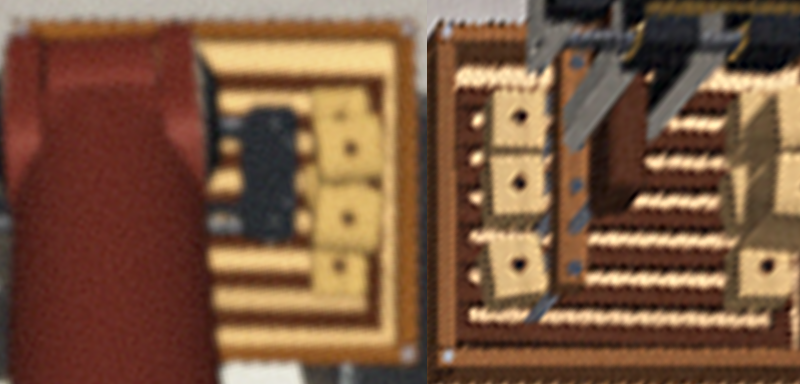

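Front row sits at rack y of about 57-90 (right panel, columns 490-545), untouched otherwise. Lift out and go behind the talls.

Request:
{"name": "move_arm", "arguments": {"series": [[[0, 1.5, -3], 0, 0], [[0, 0, -12], 0, 0], [[0, 0, -30], 0, 0], [[0, 0, -35], 0, 0], [[0, 30, 0], 0, 0], [[0, 45, 0], 0, 0], [[0, 45, 0], 0, 0], [[0, 30, 0], 0, 0]]}}

```text
clock: 12.8
eef_pos: [0.5144, -0.2013, 0.16]
ee_rot: [3.141, 0.001, -0.253]
contact_force: [0.6, 0.8, -2.5]
finger_gap: 0.0218
grasp_force: 40.0
```

Request:
{"name": "move_arm", "arguments": {"series": [[[0, 6, 0], 0, 0], [[0, 0, 0], 0, 0], [[0, 0, 0], 0, 0]]}}

```text
clock: 13.1
eef_pos: [0.5152, -0.2018, 0.1595]
ee_rot: [-3.139, 0.001, -0.247]
contact_force: [0.0, 0.3, -2.1]
finger_gap: 0.0221
grasp_force: 40.0
```

```bash
python3 - <<'E'
from grid import *
s=arm.read_state();tcp=s["eef_pos"];print(tcp,s["ee_rot"])
f=arm.grab_frame("scene");P=world(f);c=(.5425,-.104);yaw=-.234
a=ortho(f,c,yaw,.03,.125,.2,.6);b=ortho(f,c,yaw,.062,.125,.2,.6)
cv2.imwrite("pics/behind.png",np.hstack([a[:,267:],b[:,267:]]))
E
```

```text
[ 0.51518969 -0.20177049  0.15948552] [-3.13893280e+00  6.93672043e-04 -2.47293731e-01]
```

View pics/behind.png

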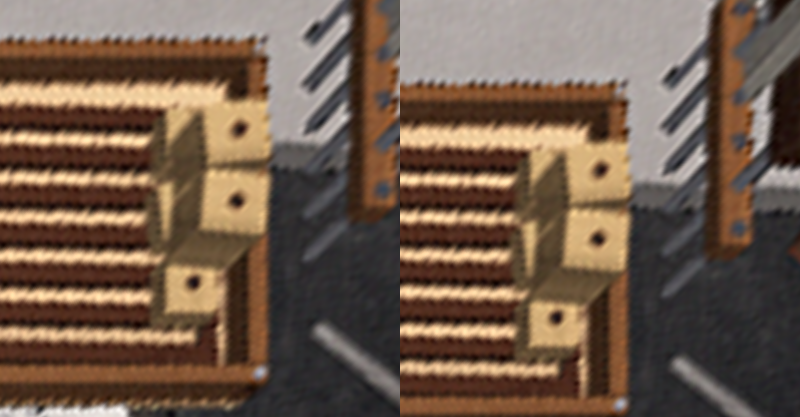

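Right panel (plane z = 62 mm): the talls' rear edge is at column about 630, rack y about -98; the tooth fronts are at about -99, so I back off 5 mm more before lowering to about 6 mm above the low blocks.

Request:
{"name": "move_arm", "arguments": {"series": [[[0, 5, 0], 0, 0], [[0, 0, 0], 0, 0], [[0, 0, 20], 0, 0], [[0, 0, 20], 0, 0], [[0, 0, 9], 0, 0], [[0, 0, 0], 0, 0]]}}

```text
clock: 13.75
eef_pos: [0.5125, -0.2086, 0.1094]
ee_rot: [-3.141, 0.003, -0.25]
contact_force: [0.1, -0.8, -1.9]
finger_gap: 0.0216
grasp_force: 40.0
```

Request:
{"name": "move_arm", "arguments": {"series": [[[0, -3, 0], 0, 0], [[0, -3, 0], 0, 0], [[0, -3, 0], 0, 0], [[0, -3, 0], 0, 0], [[0, -3, 0], 0, 0], [[0, -3, 0], 0, 0], [[0, -3, 0], 0, 0]]}}

```text
clock: 14.45
eef_pos: [0.5187, -0.1889, 0.1107]
ee_rot: [3.142, -0.0, -0.25]
contact_force: [-0.3, -0.6, -1.8]
finger_gap: 0.0216
grasp_force: 40.0
```

Request:
{"name": "move_arm", "arguments": {"series": [[[0, -3, 0], 0, 0], [[0, -3, 0], 0, 0], [[0, -3, 0], 0, 0], [[0, -3, 0], 0, 0], [[0, -3, 0], 0, 0], [[0, -3, 0], 0, 0], [[0, 0, 0], 0, 0]]}}

```text
clock: 15.15
eef_pos: [0.5232, -0.1705, 0.1105]
ee_rot: [-3.141, 0.0, -0.249]
contact_force: [-0.8, 0.2, -2.4]
finger_gap: 0.0217
grasp_force: 40.0
```

```bash
python3 - <<'E'
from grid import *
f=arm.grab_frame("scene");c=(.5425,-.104);yaw=-.234
g=arm.grab_frame("top")
a=ortho(f,c,yaw,.03,.125,.14,.7);b=ortho(g,(.5448,-.1041),yaw,.03,.125,.14,.7)
cv2.imwrite("pics/mid.png",np.hstack([a,b]))
E
```

```text
(no output)
```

View pics/mid.png

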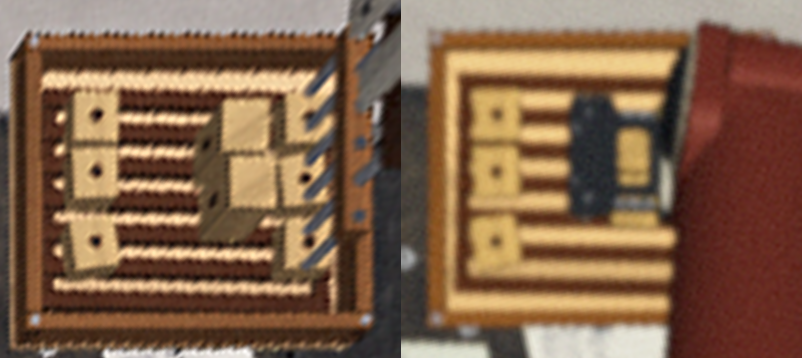

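Both talls have tumbled down onto the laths just in front of the end row (left panel, columns 200-275), with the end row in place. I push them on, lowering the teeth once past the end row.

Request:
{"name": "move_arm", "arguments": {"series": [[[0, -3, 0], 0, 0], [[0, -3, 0], 0, 0], [[0, -3, 0], 0, 0], [[0, -3, 0], 0, 0], [[0, -3, 0], 0, 0], [[0, -3, 0], 0, 0], [[0, -3, 0], 0, 0], [[0, 0, 0], 0, 0]]}}

```text
clock: 16.05
eef_pos: [0.5284, -0.1504, 0.1106]
ee_rot: [-3.141, 0.0, -0.249]
contact_force: [0.6, 0.3, -2.6]
finger_gap: 0.0217
grasp_force: 40.0
```

Request:
{"name": "move_arm", "arguments": {"series": [[[0, -3, 0], 0, 0], [[0, 0, 0], 0, 0], [[0, 0, 7], 0, 0], [[0, 0, 6], 0, 0], [[0, 0, 0], 0, 0]]}}

```text
clock: 16.55
eef_pos: [0.5279, -0.1481, 0.0963]
ee_rot: [3.142, 0.003, -0.25]
contact_force: [-0.5, 0.1, -1.6]
finger_gap: 0.0214
grasp_force: 40.0
```

Request:
{"name": "move_arm", "arguments": {"series": [[[0, -4, 0], 0, 0], [[0, -4, 0], 0, 0], [[0, -4, 0], 0, 0], [[0, -4, 0], 0, 0], [[0, -4, 0], 0, 0], [[0, -4, 0], 0, 0], [[0, -3, 0], 0, 0], [[0, 0, 0], 0, 0]]}}

```text
clock: 17.35
eef_pos: [0.5359, -0.1214, 0.0976]
ee_rot: [-3.141, -0.0, -0.249]
contact_force: [-0.7, -0.3, -2.2]
finger_gap: 0.0217
grasp_force: 40.0
```

```bash
python3 - <<'E'
from grid import *
f=arm.grab_frame("scene");c=(.5425,-.104);yaw=-.234
g=arm.grab_frame("top")
a=ortho(f,c,yaw,.03,.125,.14,.7);b=ortho(g,(.5448,-.1041),yaw,.03,.125,.14,.7)
cv2.imwrite("pics/mid2.png",np.hstack([a,b]))
E
```

```text
(no output)
```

View pics/mid2.png

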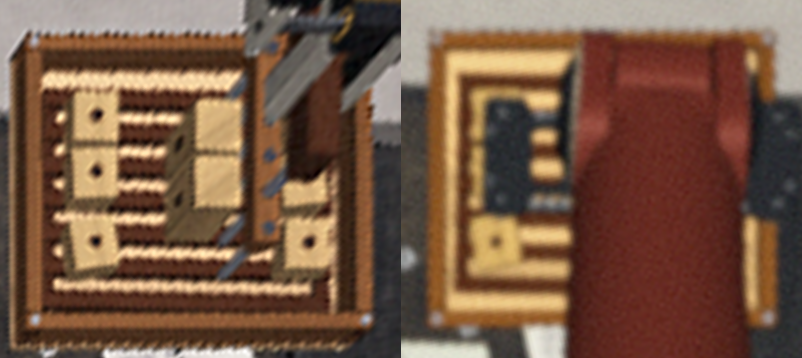

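The talls stand flat, side by side at columns 165-245 (rack y of about -16 to 16). Rows left and right are in place. Back off, lift and return the rake.

Request:
{"name": "move_arm", "arguments": {"series": [[[0, 3, 0], 0, 0], [[0, 0, -20], 0, 0], [[0, 0, -35], 0, 0], [[0, 0, -35], 0, 0], [[0, 0, 0], -0.11, 0], [[0, 0, 0], -0.11, 0], [[0, -30, 0], 0, 0], [[0, -45, 0], 0, 0]]}}

```text
clock: 18.25
eef_pos: [0.5369, -0.054, 0.1878]
ee_rot: [3.139, -0.001, -0.039]
contact_force: [1.4, 0.4, -0.8]
finger_gap: 0.0216
grasp_force: 40.0
```

Request:
{"name": "move_arm", "arguments": {"series": [[[0, -45, 0], 0, 0], [[0, -45, 0], 0, 0], [[0, -45, 0], 0, 0], [[0, -45, 0], 0, 0], [[0, -45, 0], 0, 0], [[0, -45, 0], 0, 0], [[0, -25, 0], 0, 0], [[0, 0, 0], 0, 0]]}}

```text
clock: 19.05
eef_pos: [0.5445, 0.2511, 0.1871]
ee_rot: [-3.137, 0.001, -0.022]
contact_force: [-0.6, -0.2, -2.6]
finger_gap: 0.0219
grasp_force: 40.0
```

Request:
{"name": "move_arm", "arguments": {"series": [[[0, 0, 0], 0, 0], [[0, 0, 0], 0, 0]]}}

```text
clock: 19.25
eef_pos: [0.5465, 0.2422, 0.1875]
ee_rot: [3.14, 0.0, -0.033]
contact_force: [0.3, -0.4, -2.1]
finger_gap: 0.022
grasp_force: 40.0
```

Request:
{"name": "move_arm", "arguments": {"series": [[[0, -10, 0], -0.003, 0], [[0, 0, 0], 0, 0], [[0, 0, 20], 0, 0], [[0, 0, 10], 0, 0], [[0, 0, 0], 0, 0]]}}

```text
clock: 19.75
eef_pos: [0.545, 0.254, 0.1558]
ee_rot: [3.14, 0.004, -0.028]
contact_force: [-0.3, -0.6, -2.5]
finger_gap: 0.0217
grasp_force: 40.0
```

Request:
{"name": "move_arm", "arguments": {"series": [[[1, 0, 0], 0, 0], [[0, 0, 15], 0, 0], [[0, 0, 10], 0, 0], [[0, 0, 0], 0, 0]]}}

```text
clock: 20.15
eef_pos: [0.5465, 0.2543, 0.1315]
ee_rot: [3.14, 0.003, -0.027]
contact_force: [-0.5, -1.6, -2.0]
finger_gap: 0.0217
grasp_force: 40.0
```

Request:
{"name": "move_arm", "arguments": {"series": [[[0, 0, 15], 0, 0], [[0, 0, 15], 0, 0], [[0, 0, 8], 0, 0], [[0, 0, 3], 0, 0], [[0, 0, 0], 0, 0]]}}

```text
clock: 20.65
eef_pos: [0.5474, 0.2548, 0.0916]
ee_rot: [3.141, 0.0, -0.027]
contact_force: [0.1, -0.1, -1.5]
finger_gap: 0.0215
grasp_force: 40.0
```

Request:
{"name": "move_arm", "arguments": {"series": [[[0, 2.2, 0], 0.003, 0], [[0, 0, 0], 0, 0], [[0, 0, 3], 0, 0], [[0, 0, 2], 0, 0], [[0, 0, 0], 0, 0]]}}

```text
clock: 21.15
eef_pos: [0.547, 0.2525, 0.0863]
ee_rot: [3.141, 0.001, -0.03]
contact_force: [-0.1, -1.1, -2.2]
finger_gap: 0.0215
grasp_force: 40.0
```

Request:
{"name": "move_arm", "arguments": {"series": [[[0, 0, 0.8], 0, 0], [[0, 0, 0], 0, 0]]}}

```text
clock: 21.35
eef_pos: [0.5473, 0.2526, 0.0857]
ee_rot: [-3.142, 0.0, -0.03]
contact_force: [0.2, 0.0, -1.8]
finger_gap: 0.0218
grasp_force: 40.0
```

Request:
{"name": "move_arm", "arguments": {"series": [[[0, 0, 0.5], 0, 0], [[0, 0, 0], 0, 0]]}}

```text
clock: 21.55
eef_pos: [0.5474, 0.2526, 0.0856]
ee_rot: [-3.141, -0.0, -0.03]
contact_force: [0.0, -0.0, -0.0]
finger_gap: 0.0217
grasp_force: 40.0
```

Request:
{"name": "move_arm", "arguments": {"series": [[[0, 0, 0], 0, 0.1], [[0, 0, 0], 0, 0.4], [[0, 0, 0], 0, 0.7], [[0, 0, 0], 0, 0.7], [[0, 0, 0], 0, 0.7], [[0, 0, 0], 0, 0.7]]}}

```text
clock: 22.15
eef_pos: [0.5474, 0.2526, 0.0853]
ee_rot: [-3.141, -0.0, -0.03]
contact_force: [0.3, 0.1, -0.5]
finger_gap: 0.0571
grasp_force: 0.0
```

Request:
{"name": "move_arm", "arguments": {"series": [[[0, 0, -10], 0, 0.7], [[0, 0, -30], 0, 0.7], [[0, 0, -45], 0, 0.7], [[0, 0, -45], 0, 0.7], [[0, -30, 0], 0, 0.7], [[0, -30, 0], 0, 0.7], [[0, 0, 0], 0, 0.7], [[0, 0, 0], 0, 0.7]]}}

```text
clock: 22.95
eef_pos: [0.5488, 0.3129, 0.2156]
ee_rot: [3.141, -0.0, -0.029]
contact_force: [0.6, -0.8, 0.0]
finger_gap: 0.0651
grasp_force: 0.0
```

```bash
python3 - <<'E'
from grid import *
f=arm.grab_frame("scene");yaw=-.234
g=arm.grab_frame("top")
a=ortho(f,(.5425,-.104),yaw,.03,.115,.13,.65);b=ortho(g,(.5448,-.1041),yaw,.03,.115,.13,.65)
s=f["color"][220:340,140:340];s=cv2.resize(s,(400,240))
o=np.hstack([a,b]);p=np.zeros((240,o.shape[1],3),np.uint8);p[:,:400]=s;p[:,400:]=cv2.resize(g["color"][150:270,150:350],(400,240))[:,:o.shape[1]-400]
cv2.imwrite("pics/end.png",np.vstack([o,p])[:600])
c=(.5425,-.104);P=world(f);cs,sn=np.cos(yaw),np.sin(yaw);d=P[...,:2]-c
L=np.stack([cs*d[...,0]+sn*d[...,1],-sn*d[...,0]+cs*d[...,1]],-1)*1000;ins=(abs(L[...,0])<88)&(abs(L[...,1])<106)
for lo,hi in((.026,.036),(.042,.058),(.058,.2)):
    for y0,y1 in((-106,-40),(-40,40),(40,106)):
        m=ins&(P[...,2]>lo)&(P[...,2]<hi)&(L[...,1]>y0)&(L[...,1]<y1)
        if m.sum()>5:print(lo,(y0,y1),m.sum(),np.percentile(L[m],[2,98],axis=0).round().tolist(),np.median(P[...,2][m]).round(4))
m=(P[...,2]>.098)&(P[...,2]<.14)&(abs(P[...,0]-.547)<.1)&(abs(P[...,1]-.252)<.03)
q=P[m];print('handle',cv2.minAreaRect(q[:,:2].astype(np.float32)*1000),np.percentile(q[:,2],[10,50,90]))
E
```

```text
0.026 (-106, -40) 339 [[-62.0, -90.0], [57.0, -56.0]] 0.0296
0.026 (-40, 40) 64 [[-36.0, -10.0], [36.0, 19.0]] 0.0305
0.026 (40, 106) 377 [[-60.0, 59.0], [59.0, 90.0]] 0.0297
0.042 (-40, 40) 288 [[-35.0, -14.0], [38.0, 18.0]] 0.0508
handle ((545.0592651367188, 253.4542999267578), (22.34296226501465, 104.1787338256836), 88.62924194335938) [0.10419471 0.11574989 0.11817322]
```

View pics/end.png

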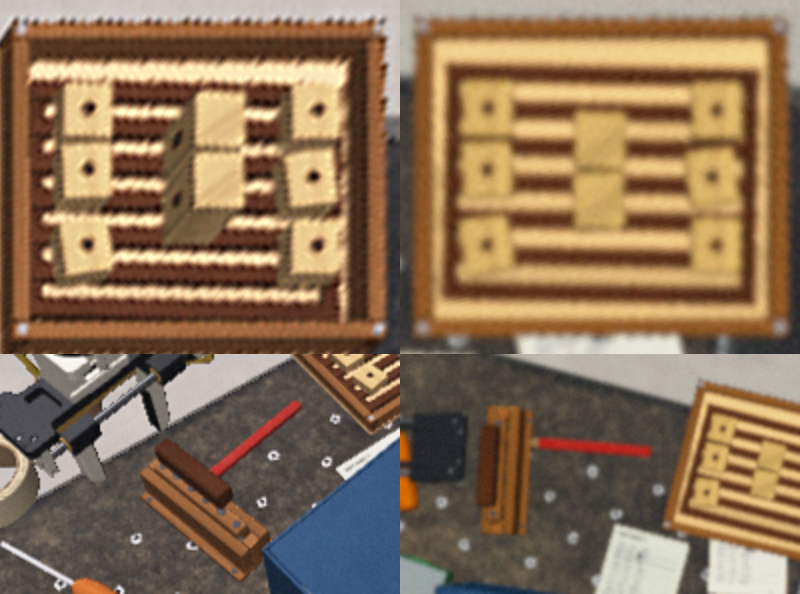

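The three low blocks are in the left third (y 59-90), the two talls flat in the middle (-14 to 18) and the end row on the right (-90 to -56). The rake is seated in its block and the gripper is clear. I hand in.

```bash
python3 -c "
from station import arm
print(arm.hand_in())"
```

```text
the job is handed in; nothing more can be done
None
```

The job is handed in at about 23 s: all eight blocks lie in one layer (three low left, two tall middle, three low right), and the rake is back in its slotted block.

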